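Pack the corn-relish caddy

ROBOT

A 6-joint arm with a two-finger parallel gripper is mounted at the origin on the work surface. World frame = base frame: x ahead of the robot, y to its left, z up, the work surface at z = 0. Lengths are in m, angles in rad, forces in N, time in s.
With the tool pointing down it reaches from about 0.4 to 0.825 m from the base axis. Payload 7 kg.
Tool frame: the origin (TCP) lies where the fingers leave the gripper's body, on its centre line; the fingertips stand 66 mm ahead of it and the grasp point (between the pads) lies 47 mm ahead of it; z points along the fingers, y is the line along which they close (so a half turn about z gives the same grasp; the last joint's range is limited). The gripper opens to 88 mm and grips with 3 to 60 N. Pads are 19 mm wide; open, the fingers measure 130 mm over their backs; the gripper's body (78 mm by 193 mm) begins 47 mm behind the grasp point.
Start: joints at [-0.974, 0.359, 0.012, 0, -1.224, -0.288], TCP at [0.205, -0.643, 0.292] pointing down, gripper open.
Joint ranges: [-3.07, 3.07], [-1.43, 2.12], [-1.02, 1.25], [-3.03, 1.67], [-3.05, -0], [-3.03, 3.03]. Speed limits (rad/s): [2.39, 2.39, 3.01, 3.14, 3.14, 3.14].

INTERFACE

Orientations are given as a unit quaternion [w, x, y, z].
In Python, from station import ctrl gives the robot as it stands. The module is installed in compiled form; this text tells all that it offers.
- The arm moves only by the shell command python3 -m creep 'ROWS' [FORCE]. ROWS is JSON, a list of rows, each a list of 7 numbers: the shift along the tool's x, y, z in mm, then the turn, a rotation vector about the tool's x, y, z in degrees, then the closure in counts, from 0 (fully open) to 255 (shut). A call has 1 to 8 rows; each row shifts and turns the commanded pose from where the row before left it, along the tool's axes as they then stand; what a row does not reach is not made up. A row lasts 1/10 s, in which the tool goes at most 50 mm and 8.59 degrees, less where a joint would pass 70% of its speed; a pose out of reach is approached as far as the arm can. A call is refused whole if a number of a shift passes 50 or a number of a turn 8.59, either way. A call with a gripper value outside its range is refused whole. The fingers move at their own pace and stop on an object; FORCE is the grip in N (left out, the last holds). Time passes only in rows, so rows that do not move let the fingers close. It gives the time, the measured TCP pose, the force, the opening and the grip force at its end, in the units of the state.
- ctrl.read_state(): the state, without advancing time (a new reading comes with each control period).
- ctrl.camera(name): name is "scene" or "top" or "wrist"; returns the picture (480x640x3 uint8, red, green, blue); there is no depth.
- ctrl.camera_model(name): a dict with "camera_matrix" (3x3 intrinsics, pixels), "T" (4x4, takes a point from camera to world coordinates). Camera axes: x right, y up, looking along -z (the intrinsics and any distortion apply to the point x, -y, -z); pixel columns grow to the right and rows downward; lengths in m; the calibration is good to about 2 mm. A picture is of the moment at which its call begins: read the wrist's pose just before it. camera_model takes no time and is no camera call; for the wrist camera it gives the pose at the moment of the call.
- ctrl.hand_in(): hands the job in; it is judged then, once.
The state is a dict: "time_s": time; "joint_positions": joint angles; "qd": joint speeds; "effort": joint torques, N m; "eef_pos": TCP position; "tool_rot": TCP orientation; "contact_force": force on the tool from outside, world axes, zero at the start; "moment": the same for the moment, N m; "finger_gap": finger opening in m; "finger_force": force on a finger pad.
Only numpy, scipy, OpenCV 4.12 (cv2) and the standard library are available. Lean on these libraries where they do the work, as an engineer would, in place of code of your own. Each camera call takes 0.05 s, during which the arm holds its last target. There are 200 camera calls.

TASK

Pack the wooden caddy for making corn relish: stand the yellow can of corn on the yellow mat, the snap-lid jar with the blue gasket on the blue mat, the white funnel, spout up, on the white mat and the red spice tin on the red mat, each centred on its mat to about a centimetre. Keep everything upright, also while carrying it, and let go of it all. The green can of peas and the jar with the brass screw lid look alike but do not belong: leave them where they stand.

Things in the scene. Friction and masses are not known exactly. Their poses are not given: they have to be found in the camera images.
- corn_can_center (a point): Closed steel can of corn: yellow label round its side and a yellow dot on its lid. Upright cylinder 66 mm in diameter, 80 mm high, about 0.3 kg; this point is its centre, 40 mm above its underside. z axis up.
- snap_jar_center (a point): Short glass canning jar with a glass snap lid, blue gasket and steel wire clasp. Upright, 60 mm in diameter (gasket 61), 66 mm high (clasp wire to 70 mm), about 0.24 kg; the point is on its centre line, 33 mm above the underside. z axis up; the clasp stands out to 35 mm from the centre on its +y and -y sides, so grip it along its x axis.
- funnel_center (a point): White plastic funnel standing on its mouth, spout up: mouth 80 mm in diameter, cone up to 50 mm, then a spout 19 mm thick narrowing to 17 mm, its end 100 mm above the underside; about 0.06 kg. The point is on its centre line 50 mm above the underside, at the foot of the spout; grip the spout, 20 to 45 mm above this point. z axis up.
- tin_center (a point): Small red spice tin with a red cap and a pale band: upright cylinder 50 mm in diameter (cap, the top 14 mm, 52 mm), 70 mm high, about 0.11 kg; this point is its centre, 35 mm above its underside. z axis up.
- pea_can_center (a point): Look-alike that does not belong in the caddy: closed steel can of peas with a green label and a green dot on its lid, 66 mm in diameter, 80 mm high; the point is its centre, 40 mm above its underside.
- screw_jar_center (a point): Look-alike that does not belong in the caddy: short glass jar with a flat brass-coloured screw lid and no clasp, 60 mm in diameter (lid 63 mm), 66 mm high; the point is on its centre line, 33 mm above its underside.
- mat_yellow: Yellow round mat, 88 mm in diameter, 3 mm thick, fixed in the caddy. Origin: centre of its underside, 6 mm above the shelf (things on it stand 9 mm above the shelf). x axis across the row of mats, away from the robot; y along the row. All four mats lie in one row in a low wooden caddy fixed to the shelf, 103 mm from centre to centre, in an order that changes.
- mat_blue: Blue round mat, 88 mm in diameter, 3 mm thick, fixed in the caddy. Origin: centre of its underside, 6 mm above the shelf (things on it stand 9 mm above the shelf). x axis across the row of mats, away from the robot; y along the row. The caddy's two long walls run 54 to 60 mm either side of the mat centres, their tops 16 mm above the shelf.
- mat_white: White round mat, 88 mm in diameter, 3 mm thick, fixed in the caddy. Origin: centre of its underside, 6 mm above the shelf (things on it stand 9 mm above the shelf). x axis across the row of mats, away from the robot; y along the row. The caddy's end walls stand 49.5 to 57.5 mm beyond the end mats' centres and reach 22 mm above the shelf.
- mat_red: Red round mat, 88 mm in diameter, 3 mm thick, fixed in the caddy. Origin: centre of its underside, 6 mm above the shelf (things on it stand 9 mm above the shelf). x axis across the row of mats, away from the robot; y along the row. The caddy is 424 mm long and 120 mm wide over all.
There are look-alikes about, which are no part of the job. Leave any purple look-alike of the part that bears snap_jar_center alone.

How it is judged:
By the outcome, as a careful person would: the job done as asked, in the order asked, and still so for the second after the job is handed in, with the robot touching nothing.
It also fails if it takes over 117 s, if anything falls off the work surface, if the arm or the gripper's body presses on something with over 40 N, if the wrist force passes 120 N, or if a joint passes its speed limit or range.

## Working session

There is one attempt and no reset: what is moved stays moved. The work goes in short steps, Python scripts to look and compute and a shell command to move; the robot and the scene stay as the last step left them, time stands still between calls to the robot, and variables do not carry over. Pictures are saved under pics/ and viewed, at most 14 in all, crops included, and the job is handed in when it is done.

```bash
mkdir -p pics; python3 - <<'E'
from station import ctrl
import cv2
for n in("top","scene"):
    cv2.imwrite(f"pics/{n}0.png",ctrl.camera(n)[:,:,::-1])
    m=ctrl.camera_model(n);print(n,m)
s=ctrl.read_state();print(s)
E
```

```text
top {'camera_matrix': array([[568.51217621,   0.        , 318.4916905 ],
       [  0.        , 568.51217621, 234.08209792],
       [  0.        ,   0.        ,   1.        ]]), 'T': array([[-0.00756932,  0.99777774, -0.06619884,  0.41644814],
       [-0.99967845, -0.0091527 , -0.02364808, -0.02596085],
       [-0.02420142,  0.06599855,  0.99752618,  1.19978585],
       [ 0.        ,  0.        ,  0.        ,  1.        ]])}
scene {'camera_matrix': array([[537.05865621,   0.        , 321.53970013],
       [  0.        , 537.05865621, 241.96139214],
       [  0.        ,   0.        ,   1.        ]]), 'T': array([[ 0.19370939, -0.64930627,  0.73544411,  1.21643223],
       [ 0.98088444,  0.11404343, -0.15766992, -0.15745091],
       [ 0.01850349,  0.75192783,  0.6589857 ,  0.70841559],
       [ 0.        ,  0.        ,  0.        ,  1.        ]])}
{'time_s': 0.1, 'joint_positions': array([-9.73920407e-01,  3.59299880e-01,  1.11286204e-02, -3.04988855e-04,
       -1.22410875e+00, -2.88087488e-01]), 'qd': array([-0.00055502, -0.00218243,  0.00258325, -0.00113709, -0.00037484,
       -0.00101699]), 'effort': array([-1.62515858e-03, -5.84162843e+01,  2.93751597e+01,  7.01555550e+00,
        1.01557942e-02, -4.97388328e-05]), 'eef_pos': array([ 0.20499734, -0.64274618,  0.29131738]), 'tool_rot': array([-1.88069794e-04, -1.53730202e-01,  9.88112572e-01,  7.31789519e-04]), 'contact_force': array([ 0.01133366, -0.67177939,  0.5083269 ]), 'moment': array([-0.01424575, -0.02023266,  0.0188012 ]), 'finger_force': 0.0, 'finger_gap': 0.08811961585427565}
```

View pics/top0.png

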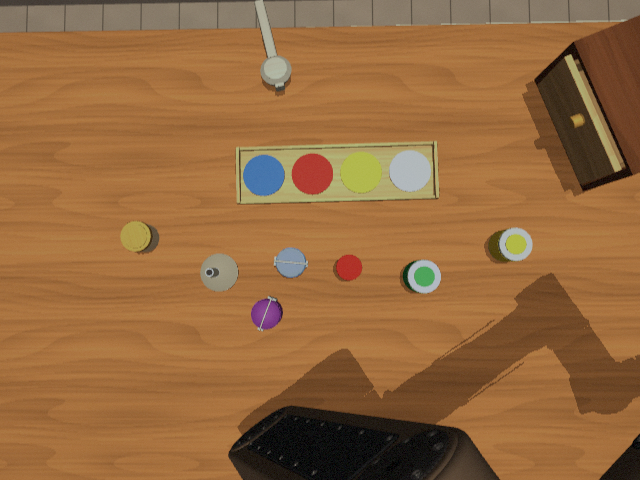

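View pics/scene0.png

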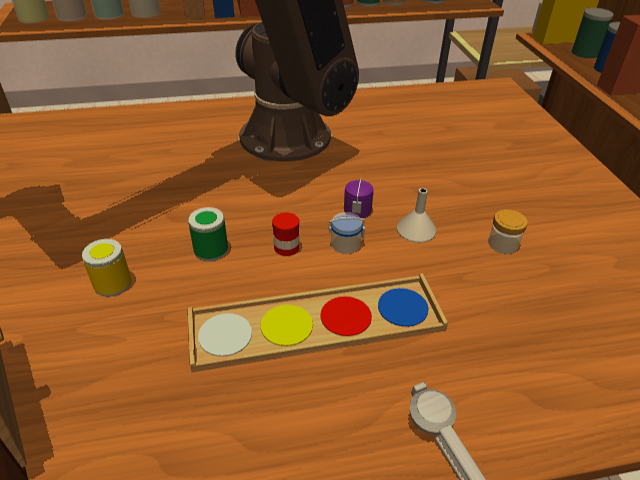

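The top view shows:
- **Corn or its look-alike:** yellow-dot can at (515,243) and green-dot pea can at (424,277). I choose the yellow one.
- **Snap jar or its look-alikes:** blue gasket with clasp at (291,263), purple at (266,314) and brass screw lid at (136,237). I choose the blue one.
- **Funnel:** (219,272).
- **Tin:** (349,268).
- **Mats:** blue (264,175), red (312,174), yellow (361,172), white (410,171).

The scene view agrees.

```bash
cat > h.py <<'E'
import numpy as np,cv2
from station import ctrl
def world(m,u,v,z):
    K=m["camera_matrix"];T=m["T"]
    d=np.linalg.solve(K,[u,v,1.]);d=T[:3,:3]@[d[0],-d[1],-d[2]];o=T[:3,3]
    return (o+d*(z-o[2])/d[2])
def pixel(m,p):
    T=m["T"];c=T[:3,:3].T@(np.array(p)-T[:3,3]);q=m["camera_matrix"]@[c[0],-c[1],-c[2]];return q[:2]/q[2]
def blob(img,seed,tol,r=40):
    f=np.zeros((482,642),np.uint8);cv2.floodFill(img.copy(),f,seed,0,(tol,)*3,(tol,)*3,4|cv2.FLOODFILL_FIXED_RANGE|cv2.FLOODFILL_MASK_ONLY|(255<<8))
    c=max(cv2.findContours(f[1:-1,1:-1],cv2.RETR_EXTERNAL,cv2.CHAIN_APPROX_NONE)[0],key=cv2.contourArea)
    return cv2.fitEllipse(cv2.convexHull(c))
def tool():
    s=ctrl.read_state();w,x,y,z=s["tool_rot"]
    from scipy.spatial.transform import Rotation as R
    return s["eef_pos"],R.from_quat([x,y,z,w]).as_matrix(),s
def goto(x,y,ztcp,yaw):
    """print remaining shift in tool axes (mm) and turn (deg) for tool-down pose with tool y axis at world angle yaw (deg)"""
    from scipy.spatial.transform import Rotation as R
    p,M,s=tool();best=None
    for k in(0,180):
        a=np.radians(yaw+k);ty=np.array([np.cos(a),np.sin(a),0]);tz=np.array([0,0,-1.]);G=np.c_[np.cross(ty,tz),ty,tz]
        rv=np.degrees(R.from_matrix(M.T@G).as_rotvec())
        if best is None or np.linalg.norm(rv)<np.linalg.norm(best[0]):best=(rv,G)
    d=np.array([x,y,ztcp])-p
    print("t",s["time_s"],"turn",best[0].round(1),"shift now-axes",(M.T@d*1e3).round(1),"shift goal-axes",(best[1].T@d*1e3).round(1),"q6",s["joint_positions"][5].round(2),"F",s["contact_force"].round(1),"gap",round(s["finger_gap"],4),s["finger_force"])
E
python3 - <<'E'
from h import *
img=cv2.imread("pics/top0.png");m=ctrl.camera_model("top")
for n,s,z,t in[("corn",(515,243),.08,40),("pea",(424,277),.08,40),("tin",(349,268),.07,40),("snap",(291,256),.066,40),("snap2",(291,270),.066,40),("funnelmouth",(222,285),0,60),("by",(361,172),.009,40),("bl",(264,175),.009,40),("rd",(312,174),.009,40),("wh",(410,171),.009,40)]:
    e=blob(img,s,t);print(n,np.round(e[0],1),np.round(e[1],1),world(m,*e[0],z).round(4))
print("spout",world(m,209.5,272,.1).round(4))
for p in((275,262.5),(307,264.5)):print("wire",world(m,*p,.066).round(4))
c=cv2.resize(img[220:335,190:310],None,fx=5,fy=5,interpolation=cv2.INTER_CUBIC)
cv2.imwrite("pics/crop1.png",c)
E
```

```text
corn [515.4 243.8] [19.  20.5] [ 0.4682 -0.3846  0.08  ]
pea [423.9 276. ] [19.2 20.5] [ 0.4066 -0.2051  0.08  ]
tin [348.9 267.1] [25.6 26.1] [ 0.4252 -0.0589  0.07  ]
snap [290.7 261.9] [28.5 32.5] [0.4366 0.0569 0.066 ]
snap2 [290.5 261.8] [28.7 32.7] [0.4367 0.0571 0.066 ]
funnelmouth [297.8 208. ] [179.3 739.9] [0.552  0.0461 0.    ]
by [335.6 174.2] [ 60.6 297.5] [ 0.6218 -0.0349  0.009 ]
bl [263.3 174.9] [40.4 41. ] [0.6223 0.1182 0.009 ]
rd [312.  173.5] [40.3 41. ] [0.6239 0.0151 0.009 ]
wh [409.5 170.4] [41.2 41.8] [ 0.6282 -0.1906  0.009 ]
spout [0.4177 0.2121 0.1   ]
wire [0.4356 0.0882 0.066 ]
wire [0.4311 0.0243 0.066 ]
```

View pics/crop1.png

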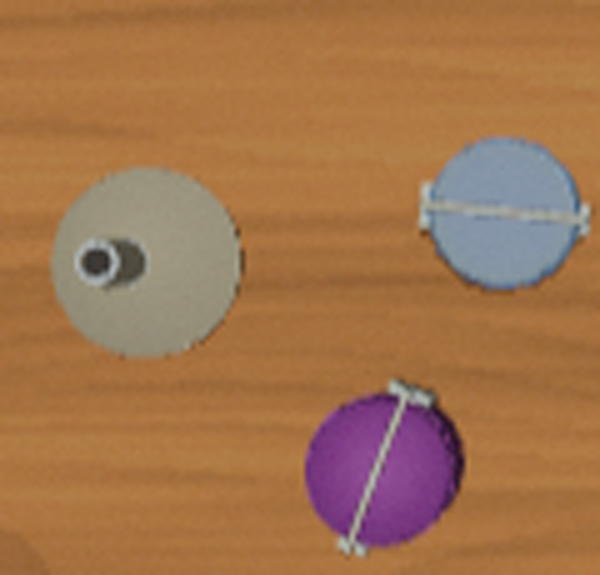

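The crop confirms it: the pale blue lid with a horizontal clasp wire, crop (425,209) to (587,217), is the snap jar. The purple jar is at (385,470), and the funnel mouth centre is at (146,262) with the spout end at (97,262).

Next I turn the tool.

```bash
python3 -m creep '[[0,0,0,0,0,-8.5,0],[0,0,0,0,0,-8.5,0],[0,0,0,0,0,-8.5,0],[0,0,0,0,0,-8.5,0],[0,0,0,0,0,-8.5,0],[0,0,0,0,0,-8.5,0],[0,0,0,0,0,-8.5,0],[0,0,0,0,0,-8.5,0]]' 25
python3 -m creep '[[0,0,0,0,0,-4,0],[0,0,0,0,0,0,0],[0,0,0,0,0,0,0]]'
python3 -c "
from h import *
goto(.4682,-.3846,.09,0)"
```

```text
time_s: 0.9
eef_pos: [0.2051, -0.6428, 0.2916]
tool_rot: [0.0, -0.682, 0.731, 0.0]
contact_force: [0.4, 0.3, -0.1]
finger_gap: 0.0871
finger_force: 0.0
time_s: 1.2
eef_pos: [0.2051, -0.6429, 0.2918]
tool_rot: [0.0, -0.704, 0.71, 0.0]
contact_force: [-0.3, -1.2, 0.7]
finger_gap: 0.0873
finger_force: 0.0
t 1.2 turn [ 0.   0.  -0.4] shift now-axes [-260.3 -261.2  201.9] shift goal-axes [-258.3 -263.1  201.8] q6 0.97 F [-0.3 -1.2  0.7] gap 0.0873 0.0
```

```bash
python3 -m creep '[[-43,-43.5,20,0,0,0,0],[-43,-43.5,20,0,0,0,0],[-43,-43.5,20,0,0,0,0],[-43,-43.5,20,0,0,0,0],[-43,-43.5,0,0,0,0,0],[-43,-43.5,0,0,0,0,0],[0,0,0,0,0,0,0],[0,0,0,0,0,0,0]]'
python3 - <<'E'
from h import *
m=ctrl.camera_model("wrist");cv2.imwrite("pics/w1.png",ctrl.camera("wrist")[:,:,::-1])
goto(.4682,-.3846,.09,0)
print(m, pixel(m,[.4682,-.3846,.08]))
E
```

```text
time_s: 2.0
eef_pos: [0.4135, -0.4392, 0.23]
tool_rot: [0.0, -0.706, 0.709, 0.0]
contact_force: [-0.6, -0.7, 0.2]
finger_gap: 0.0876
finger_force: 0.0
t 2.05 turn [ 0.   0.  -0.3] shift now-axes [-55.7 -55.2 140. ] shift goal-axes [-55.4 -55.5 140. ] q6 0.49 F [ 0.8 -0.3 -1.1] gap 0.0878 0.0
{'camera_matrix': array([[338.47469267,   0.        , 316.73993156],
       [  0.        , 338.47469267, 243.46941844],
       [  0.        ,   0.        ,   1.        ]]), 'T': array([[-9.99984839e-01, -5.26543250e-03, -1.61161291e-03,
         4.12329559e-01],
       [ 5.50620239e-03, -9.59419315e-01, -2.81929529e-01,
        -5.15021703e-01],
       [-6.17316506e-05, -2.81934128e-01,  9.59433762e-01,
         3.23030888e-01],
       [ 0.00000000e+00,  0.00000000e+00,  0.00000000e+00,
         1.00000000e+00]])} [247.62845344 314.7971656 ]
```

View pics/w1.png

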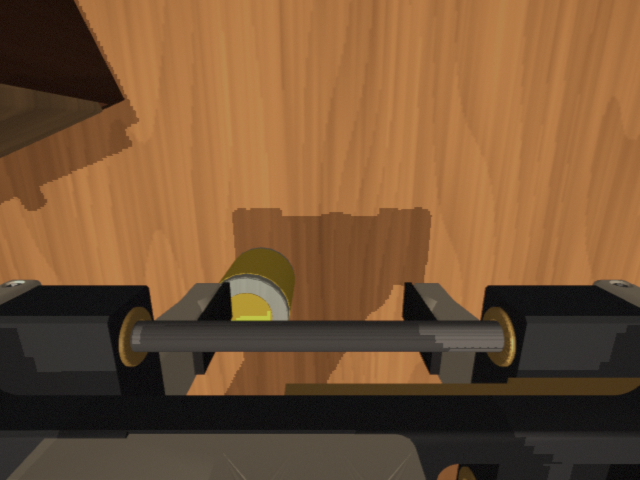

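The wrist view shows the yellow-dotted lid near (252,312), close to the predicted (248,315), between bar and left finger. Each row covers only about 35 mm, so I move on with smaller ones.

```bash
python3 -m creep '[[-20,-20,0,0,0,0,0],[-20,-20,0,0,0,0,0],[-15,-15,0,0,0,0,0],[0,0,0,0,0,0,0],[0,0,0,0,0,0,0]]'
python3 - <<'E'
from h import *
goto(.4682,-.3846,.09,0)
m=ctrl.camera_model("wrist");cv2.imwrite("pics/w2.png",ctrl.camera("wrist")[:,:,::-1])
print(pixel(m,[.4682,-.3846,.08]))
E
```

```text
time_s: 2.55
eef_pos: [0.4671, -0.3863, 0.2299]
tool_rot: [-0.0, -0.705, 0.71, 0.0]
contact_force: [-0.1, -0.5, -0.8]
finger_gap: 0.0875
finger_force: 0.0
t 2.55 turn [ 0.   0.  -0.4] shift now-axes [ -1.7  -1.2 139.9] shift goal-axes [ -1.7  -1.1 139.9] q6 0.36 F [-0.1 -0.5 -0.8] gap 0.0875 0.0
[314.16218098 251.3093398 ]
```

View pics/w2.png

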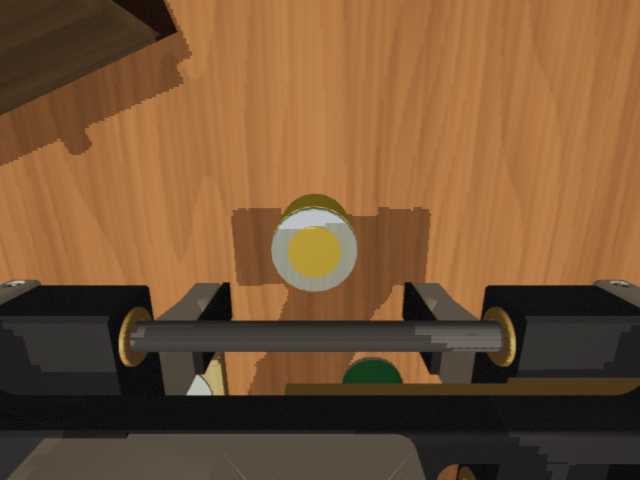

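The lid dot is at (314,251), exactly as predicted. I descend and grip.

```bash
python3 -m creep '[[-1.7,-1,25,0,0,0,0],[0,0,25,0,0,0,0],[0,0,25,0,0,0,0],[0,0,25,0,0,0,0],[0,0,25,0,0,0,0],[0,0,15,0,0,0,0],[0,0,0,0,0,0,0],[0,0,0,0,0,0,0]]'
python3 -m creep '[[0,0,0,0,0,0,255],[0,0,0,0,0,0,255],[0,0,0,0,0,0,255],[0,0,0,0,0,0,255],[0,0,0,0,0,0,255],[0,0,0,0,0,0,255],[0,0,0,0,0,0,255]]' 25
python3 -c "
from h import *
goto(.6257,-.0877,.21,1.1)"
```

```text
time_s: 3.4
eef_pos: [0.4683, -0.3847, 0.0902]
tool_rot: [-0.0, -0.705, 0.709, 0.0]
contact_force: [0.1, 0.4, 0.3]
finger_gap: 0.0878
finger_force: 0.0
time_s: 4.1
eef_pos: [0.4692, -0.384, 0.0908]
tool_rot: [0.0, -0.705, 0.709, -0.001]
contact_force: [-1.4, 0.4, 6.2]
finger_gap: 0.0658
finger_force: 25.0
t 4.1 turn [-0.  -0.  -1.4] shift now-axes [-297.  -155.1 -119.3] shift goal-axes [-293.2 -162.2 -119.2] q6 0.36 F [-1.4  0.4  6.2] gap 0.0658 24.998376667499542
```

```bash
python3 -m creep '[[0,0,-15,0,0,0,255],[0,0,-25,0,0,0,255],[0,0,-25,0,0,0,255],[0,0,-25,0,0,-1.4,255],[-15,-8,0,0,0,0,255],[-25,-14,0,0,0,0,255],[-25,-14,0,0,0,0,255],[-25,-14,0,0,0,0,255]]'
python3 -m creep '[[-25,-14,0,0,0,0,255],[-25,-14,0,0,0,0,255],[-25,-14,0,0,0,0,255],[-25,-14,0,0,0,0,255],[-25,-14,0,0,0,0,255],[-25,-14,0,0,0,0,255],[-15,-8,0,0,0,0,255],[0,0,0,0,0,0,255]]'
python3 -c "
from h import *
goto(.6257,-.0877,.1,1.1)"
```

```text
time_s: 4.9
eef_pos: [0.5168, -0.291, 0.1784]
tool_rot: [0.0, 0.713, -0.701, -0.001]
contact_force: [0.4, -0.0, -2.6]
finger_gap: 0.0657
finger_force: 25.0
time_s: 5.7
eef_pos: [0.6063, -0.1237, 0.1786]
tool_rot: [0.0, 0.715, -0.7, -0.001]
contact_force: [-0.7, -0.6, -2.9]
finger_gap: 0.0656
finger_force: 25.0
t 5.7 turn [0.1 0.  0.1] shift now-axes [-35.5 -20.3  78.5] shift goal-axes [-35.6 -20.1  78.6] q6 -0.09 F [-0.7 -0.6 -2.9] gap 0.0656 24.99904453754425
```

```bash
python3 -m creep '[[-15,-8,0,0,0,0,255],[-14,-8,0,0,0,0,255],[-6.5,-4,20,0,0,0,255],[0,0,20,0,0,0,255],[0,0,20,0,0,0,255],[0,0,12,0,0,0,255],[0,0,0,0,0,0,255],[0,0,0,0,0,0,255]]'
python3 -c "
from h import *
goto(.6257,-.0877,.1,1.1)"
```

```text
time_s: 6.5
eef_pos: [0.6256, -0.0903, 0.1083]
tool_rot: [0.0, 0.714, -0.7, 0.0]
contact_force: [0.1, 0.1, -3.3]
finger_gap: 0.0656
finger_force: 25.0
t 6.5 turn [-0. -0. -0.] shift now-axes [-2.6 -0.1  8.3] shift goal-axes [-2.6 -0.1  8.3] q6 -0.15 F [ 0.1  0.1 -3.3] gap 0.0656 24.998789727687836
```

```bash
python3 -m creep '[[-2.5,0,3,0,0,0,255],[0,0,3,0,0,0,255],[0,0,1.5,0,0,0,255],[0,0,1,0,0,0,255],[0,0,0,0,0,0,255],[0,0,0,0,0,0,255]]'
```

```text
time_s: 7.1
eef_pos: [0.6253, -0.0878, 0.0998]
tool_rot: [-0.0, 0.714, -0.7, 0.0]
contact_force: [-1.9, 0.9, -0.0]
finger_gap: 0.0656
finger_force: 25.0
```

```bash
python3 -m creep '[[0,0,0,0,0,0,0],[0,0,0,0,0,0,0],[0,0,0,0,0,0,0],[0,0,0,0,0,0,0],[0,0,-20,0,0,0,0],[0,0,-30,0,0,0,0],[0,0,-30,0,0,0,0],[0,0,-30,0,0,0,0]]'
python3 -m creep '[[-18,24,0,0,0,0,0],[-18,24,0,0,0,0,0],[-18,24,0,0,0,0,0],[-18,24,0,0,0,0,0],[-18,24,0,0,0,0,0],[-18,24,0,0,0,0,0],[-18,24,0,0,0,0,0],[-18,21,0,0,0,5,0]]'
python3 -m creep '[[0,0,0,0,0,0,0],[0,0,0,0,0,0,0]]'
python3 - <<'E'
from h import *
goto(.4366,.0569,.083,-4)
m=ctrl.camera_model("wrist");cv2.imwrite("pics/w3.png",ctrl.camera("wrist")[:,:,::-1])
print(pixel(m,[.4366,.0569,.066]),pixel(m,[.4366,.0569,.0]))
E
```

```text
time_s: 7.9
eef_pos: [0.6251, -0.0878, 0.2107]
tool_rot: [0.0, 0.714, -0.7, -0.0]
contact_force: [0.9, -0.2, -1.6]
finger_gap: 0.0875
finger_force: 0.0
time_s: 8.7
eef_pos: [0.4324, 0.053, 0.2097]
tool_rot: [0.0, -0.682, 0.731, -0.0]
contact_force: [0.1, 0.9, -0.3]
finger_gap: 0.0876
finger_force: 0.0
time_s: 8.9
eef_pos: [0.4335, 0.053, 0.2101]
tool_rot: [0.001, -0.684, 0.73, -0.0]
contact_force: [0.2, 0.6, -0.2]
finger_gap: 0.0876
finger_force: 0.0
t 8.9 turn [-0.1  0.   0.2] shift now-axes [ -4.   -2.6 127.1] shift goal-axes [ -4.1  -2.8 127.1] q6 -0.64 F [ 0.2  0.6 -0.2] gap 0.0876 0.0
[312.14045793 256.64946302] [313.17079446 233.83179342]
```

View pics/w3.png

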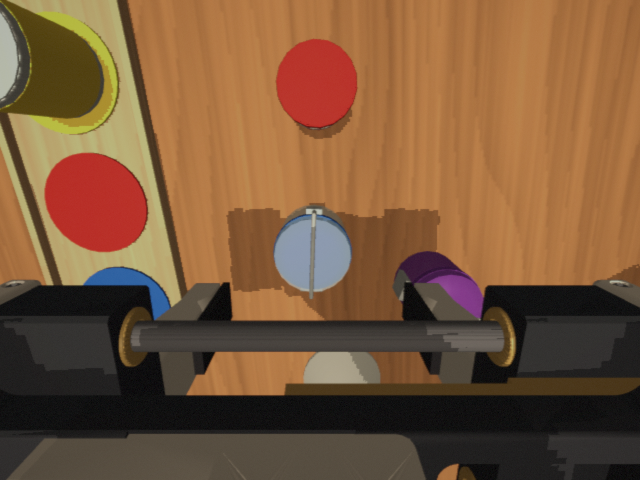

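The jar lid is at (313,253) with its wire vertical, so it lies along the tool x axis. The predicted centre was (312,257). The purple jar at (440,285) stays outside the finger.

```bash
python3 -m creep '[[-3,-2.7,25,0,0,0,0],[0,0,25,0,0,0,0],[0,0,25,0,0,0,0],[0,0,25,0,0,0,0],[0,0,17,0,0,0,0],[0,0,10,0,0,0,0],[0,0,0,0,0,0,0],[0,0,0,0,0,0,0]]'
python3 -m creep '[[0,0,0,0,0,0,255],[0,0,0,0,0,0,255],[0,0,0,0,0,0,255],[0,0,0,0,0,0,255],[0,0,0,0,0,0,255],[0,0,0,0,0,0,255],[0,0,0,0,0,0,255]]' 20
python3 -c "
from h import *
goto(.6223,.1182,.2,1.1)"
```

```text
time_s: 9.75
eef_pos: [0.4369, 0.0553, 0.0828]
tool_rot: [-0.0, -0.683, 0.731, -0.0]
contact_force: [-0.3, -0.2, 0.9]
finger_gap: 0.0872
finger_force: 0.0
time_s: 10.45
eef_pos: [0.4367, 0.0556, 0.0829]
tool_rot: [0.0, -0.683, 0.731, -0.0]
contact_force: [0.4, 1.0, 6.4]
finger_gap: 0.0604
finger_force: 20.0
t 10.45 turn [-0.  0. -5.] shift now-axes [ -75.1 -181.  -116.9] shift goal-axes [ -59.  -186.8 -117.1] q6 -0.65 F [0.4 1.  6.4] gap 0.0604 20.000433619788964
```

```bash
python3 -m creep '[[0,0,-12,0,0,0,255],[0,0,-25,0,0,0,255],[0,0,-25,0,0,0,255],[0,0,-25,0,0,-5,255],[-4,-12,0,0,0,0,255],[-8,-25,0,0,0,0,255],[-8,-25,0,0,0,0,255],[-8,-25,0,0,0,0,255]]'
python3 -m creep '[[-8,-25,0,0,0,0,255],[-8,-25,0,0,0,0,255],[-8,-25,0,0,0,0,255],[-4,-15,0,0,0,0,255],[0,0,0,0,0,0,255],[0,0,0,0,0,0,255]]'
python3 -c "
from h import *
goto(.6223,.1182,.092,1.1)"
```

```text
time_s: 11.25
eef_pos: [0.5236, 0.0853, 0.1684]
tool_rot: [0.0, 0.713, -0.701, -0.0]
contact_force: [0.5, -0.5, -2.6]
finger_gap: 0.0601
finger_force: 20.0
time_s: 11.85
eef_pos: [0.6118, 0.1145, 0.1676]
tool_rot: [0.001, 0.713, -0.701, -0.001]
contact_force: [-0.7, -0.6, -1.4]
finger_gap: 0.06
finger_force: 20.0
t 11.85 turn [ 0.2 -0.1 -0.1] shift now-axes [ -3.6 -10.8  75.5] shift goal-axes [ -3.5 -10.6  75.6] q6 -0.48 F [-0.7 -0.6 -1.4] gap 0.06 19.999778425626573
```

```bash
python3 -m creep '[[-3.5,-10.6,12,0,0,0,255],[0,0,20,0,0,0,255],[0,0,20,0,0,0,255],[0,0,12,0,0,0,255],[0,0,5,0,0,0,255],[0,0,0,0,0,0,255],[0,0,0,0,0,0,255]]'
python3 - <<'E'
from h import *
goto(.6223,.1182,.092,1.1)
m=ctrl.camera_model("wrist");cv2.imwrite("pics/w4.png",ctrl.camera("wrist")[:,:,::-1])
for z,p in((.009,(.6223,.1182)),(.009,(.6239,.0151)),(.015+.066,(.6223,.1182))):print(pixel(m,[*p,z]))
E
```

```text
time_s: 12.55
eef_pos: [0.6233, 0.1187, 0.1012]
tool_rot: [-0.0, 0.714, -0.7, 0.0]
contact_force: [0.5, 0.8, -1.2]
finger_gap: 0.0604
finger_force: 20.0
t 12.55 turn [-0.1  0.   0. ] shift now-axes [0.4 1.  9.2] shift goal-axes [0.4 1.  9.2] q6 -0.48 F [ 0.5  0.8 -1.2] gap 0.0604 19.999898681926425
[317.30699411 277.63602162]
[317.89869721  86.30237521]
[317.40287583 348.78179346]
```

View pics/w4.png

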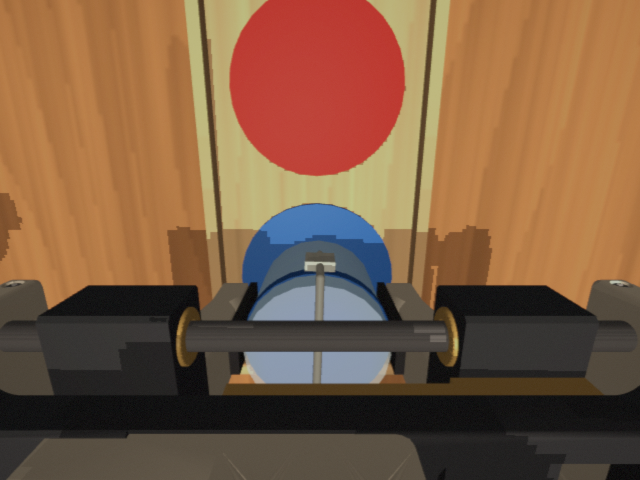

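The jar hangs upright over the blue mat and is centred across it: lid at x≈318, mat at x≈317. I check the position along the row by the lid's front edge at y≈272.

```bash
python3 - <<'E'
from h import *
m=ctrl.camera_model("wrist")
for d in(.026,.030,.034):print(pixel(m,[.6233,.1187-d,.084]),pixel(m,[.6233,.1187-d,.0182+.057]),pixel(m,[.6233,.1187-d,.0182+.06]))
print("mat top edge",pixel(m,[.6233,.1182-.044,.009]))
im=cv2.imread("pics/w4.png")
for r in range(255,300,2):print(r,im[r,290],im[r,345])
E
```

```text
[316.21571942 290.37868492] [316.28633351 280.74507511] [316.26332739 283.88371184]
[316.41468026 279.89853873] [316.47272637 270.8744605 ] [316.45382286 273.8132736 ]
[316.61745923 269.2172745 ] [316.66245683 260.82709938] [316.64780904 263.5583014 ]
mat top edge [317.21545517 203.04825503]
255 [105  94  78] [101  89  74]
257 [105  93  78] [103  89  74]
259 [105  95  80] [102  90  74]
261 [105  94  80] [102  91  76]
263 [104  93  78] [102  90  75]
265 [105  93  78] [101  90  74]
267 [105  93  78] [102  91  77]
269 [104  94  78] [101  90  75]
271 [102  92  77] [104  91  76]
273 [66 41 23] [77 56 41]
275 [62 34 19] [60 32 12]
277 [75 44 22] [65 37 17]
279 [121  81  51] [114  76  48]
281 [113 103  88] [112 102  87]
283 [113 104  88] [112 102  86]
285 [114 105  89] [112 101  86]
287 [113 104  88] [113 101  86]
289 [124 114  99] [125 113  98]
291 [171 156 143] [169 155 142]
293 [172 157 144] [171 157 144]
295 [172 156 144] [172 156 143]
297 [173 156 143] [172 156 143]
299 [173 156 143] [171 155 142]
```

The position agrees to within 1–2 mm. I lower, release and head for the funnel.

```bash
python3 -m creep '[[0,1,3,0,0,0,255],[0,0,3,0,0,0,255],[0,0,2,0,0,0,255],[0,0,1,0,0,0,255],[0,0,0,0,0,0,255],[0,0,0,0,0,0,255]]'
python3 -m creep '[[0,0,0,0,0,0,0],[0,0,0,0,0,0,0],[0,0,0,0,0,0,0],[0,0,0,0,0,0,0],[0,0,-20,0,0,0,0],[0,0,-30,0,0,0,0],[0,0,-30,0,0,0,0],[0,0,-30,0,0,0,0]]'
python3 - <<'E'
from h import *
m=ctrl.camera_model("top");print(world(m,219.2,272.4,0),world(m,209.4,272.4,.1))
p=world(m,209.4,272.4,.1);goto(p[0],p[1],.23,1)
E
```

```text
time_s: 13.2
eef_pos: [0.6217, 0.1184, 0.092]
tool_rot: [-0.0, 0.714, -0.7, 0.0]
contact_force: [-3.2, 0.1, 5.8]
finger_gap: 0.0602
finger_force: 20.0
time_s: 14.0
eef_pos: [0.6218, 0.1184, 0.2025]
tool_rot: [0.0, 0.714, -0.7, -0.0]
contact_force: [0.7, -0.1, -0.9]
finger_gap: 0.0878
finger_force: 0.0
[0.41677317 0.21316792 0.        ] [0.41689009 0.21233138 0.1       ]
t 14.0 turn [ 0.  -0.   0.1] shift now-axes [-97.8 203.1 -27.5] shift goal-axes [-97.5 203.2 -27.5] q6 -0.48 F [ 0.7 -0.1 -0.9] gap 0.0878 0.0
```

```bash
python3 -m creep '[[-6,12,-27,0,0,0,0],[-13,27,0,0,0,0,0],[-13,27,0,0,0,0,0],[-13,27,0,0,0,0,0],[-13,27,0,0,0,0,0],[-13,27,0,0,0,0,0],[-13,27,0,0,0,0,0],[-13,27,0,0,0,0,0]]'
python3 -m creep '[[0,0,0,0,0,0,0],[0,0,0,0,0,0,0]]'
python3 - <<'E'
from h import *
goto(.4168,.2127,.127,1)
m=ctrl.camera_model("wrist");cv2.imwrite("pics/w5.png",ctrl.camera("wrist")[:,:,::-1])
print(pixel(m,[.4168,.2127,.1]),pixel(m,[.4168,.2127,.0]))
E
```

```text
time_s: 14.8
eef_pos: [0.418, 0.2119, 0.2286]
tool_rot: [-0.0, 0.714, -0.7, -0.0]
contact_force: [-0.0, 0.3, -0.0]
finger_gap: 0.0873
finger_force: 0.0
time_s: 15.0
eef_pos: [0.4188, 0.2121, 0.2289]
tool_rot: [-0.001, 0.714, -0.7, 0.0]
contact_force: [-0.0, -0.3, -0.0]
finger_gap: 0.0877
finger_force: 0.0
t 15.0 turn [-0.   0.   0.2] shift now-axes [ -0.6   2.1 101.9] shift goal-axes [ -0.7   2.  101.9] q6 -0.87 F [-0.  -0.3 -0. ] gap 0.0877 0.0
[318.72229174 258.90913849] [318.24425671 225.46893133]
```

View pics/w5.png

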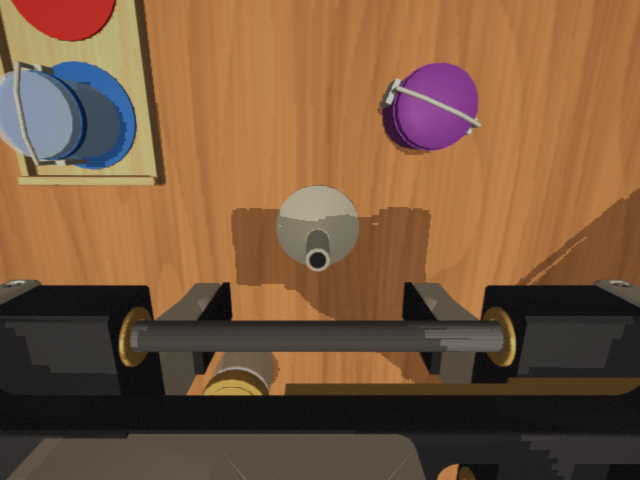

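The spout tip is at (318,259), as predicted. I descend and grip gently.

```bash
python3 -m creep '[[-0.6,2,25,0,0,0,0],[0,0,25,0,0,0,0],[0,0,25,0,0,0,0],[0,0,17,0,0,0,0],[0,0,10,0,0,0,0],[0,0,0,0,0,0,0],[0,0,0,0,0,0,0]]'
python3 -m creep '[[0,0,0,0,0,0,255],[0,0,0,0,0,0,255],[0,0,0,0,0,0,255],[0,0,0,0,0,0,255],[0,0,0,0,0,0,255],[0,0,0,0,0,0,255],[0,0,0,0,0,0,255],[0,0,0,0,0,0,255]]' 12
python3 -m creep '[[0,0,0,0,0,0,255],[0,0,0,0,0,0,255],[0,0,0,0,0,0,255],[0,0,0,0,0,0,255]]'
python3 -c "
from h import *
goto(.6282,-.1906,.24,1.1)"
```

```text
time_s: 15.75
eef_pos: [0.4176, 0.2122, 0.1268]
tool_rot: [-0.0, 0.714, -0.7, 0.0]
contact_force: [0.0, 1.3, -0.6]
finger_gap: 0.0876
finger_force: 0.0
time_s: 16.55
eef_pos: [0.417, 0.2122, 0.1265]
tool_rot: [0.0, 0.714, -0.7, 0.0]
contact_force: [0.4, 0.3, 0.2]
finger_gap: 0.0291
finger_force: 0.0
time_s: 16.95
eef_pos: [0.4169, 0.2121, 0.1264]
tool_rot: [0.0, 0.714, -0.7, -0.0]
contact_force: [0.2, -0.6, -0.8]
finger_gap: 0.0178
finger_force: 12.0
t 16.95 turn [ 0. -0. -0.] shift now-axes [ 406.6 -203.6 -113.6] shift goal-axes [ 406.7 -203.5 -113.6] q6 -0.87 F [ 0.2 -0.6 -0.8] gap 0.0178 11.997754275798798
```

```bash
python3 -m creep '[[0,0,-10,0,0,0,255],[0,0,-25,0,0,0,255],[0,0,-30,0,0,0,255],[0,0,-30,0,0,0,255],[0,0,-25,0,0,0,255],[13,-6,0,0,0,0,255],[26,-13,0,0,0,0,255],[26,-13,0,0,0,0,255]]'
python3 -m creep '[[26,-13,0,0,0,0,255],[26,-13,0,0,0,0,255],[26,-13,0,0,0,0,255],[26,-13,0,0,0,0,255],[26,-13,0,0,0,0,255],[26,-13,0,0,0,0,255],[26,-13,0,0,0,0,255],[26,-13,0,0,0,0,255]]'
python3 -m creep '[[26,-13,0,0,0,0,255],[26,-13,0,0,0,0,255],[26,-13,0,0,0,0,255],[26,-13,0,0,0,0,255],[20,-10,0,0,0,0,255],[0,0,0,0,0,0,255],[0,0,0,0,0,0,255]]'
python3 -c "
from h import *
goto(.6282,-.1906,.136,1.1)"
```

```text
time_s: 17.75
eef_pos: [0.4504, 0.1473, 0.2477]
tool_rot: [-0.001, 0.714, -0.7, 0.0]
contact_force: [-0.1, 0.5, -0.7]
finger_gap: 0.0176
finger_force: 12.0
time_s: 18.55
eef_pos: [0.5585, -0.0594, 0.2474]
tool_rot: [-0.0, 0.714, -0.7, 0.0]
contact_force: [0.5, -0.5, -0.8]
finger_gap: 0.0177
finger_force: 12.0
time_s: 19.25
eef_pos: [0.6222, -0.1813, 0.2466]
tool_rot: [0.0, 0.713, -0.701, -0.0]
contact_force: [0.2, 0.7, -0.6]
finger_gap: 0.0177
finger_force: 12.0
t 19.25 turn [ 0.   0.  -0.1] shift now-axes [  9.4  -5.8 110.6] shift goal-axes [  9.4  -5.8 110.6] q6 0.0 F [ 0.2  0.7 -0.6] gap 0.0177 11.99774444103241
```

```bash
python3 -m creep '[[9.4,-5.8,10,0,0,0,255],[0,0,25,0,0,0,255],[0,0,25,0,0,0,255],[0,0,20,0,0,0,255],[0,0,10,0,0,0,255],[0,0,6,0,0,0,255],[0,0,0,0,0,0,255],[0,0,0,0,0,0,255]]'
python3 - <<'E'
from h import *
goto(.6282,-.1906,.1355,1.1)
m=ctrl.camera_model("wrist");cv2.imwrite("pics/w6.png",ctrl.camera("wrist")[:,:,::-1])
for z in(.009,.023):print(pixel(m,[.6282,-.1906-.04,z]),pixel(m,[.6282,-.1906-.044,.009]))
E
```

```text
time_s: 20.05
eef_pos: [0.6291, -0.1902, 0.1515]
tool_rot: [-0.0, 0.714, -0.7, 0.001]
contact_force: [0.1, 0.0, -0.4]
finger_gap: 0.0176
finger_force: 12.0
t 20.05 turn [-0.1 -0.   0. ] shift now-axes [ 0.3  0.9 16. ] shift goal-axes [ 0.3  0.9 16. ] q6 0.02 F [ 0.1  0.  -0.4] gap 0.0176 11.997672468423843
[318.2374459  197.08514168] [318.34924965 191.33071211]
[318.29756892 200.28307306] [318.34924965 191.33071211]
```

View pics/w6.png

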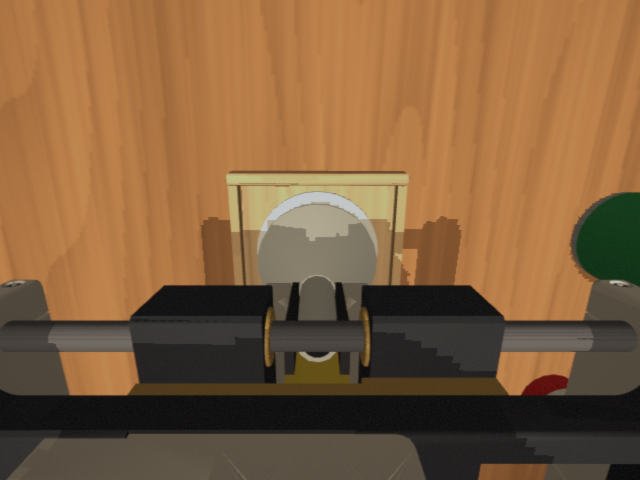

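The funnel hangs upright and centred over the white mat: rim front edge (318,204), mat edge (318,192), walls symmetric. I lower it.

```bash
python3 -m creep '[[1,0.9,6,0,0,0,255],[0,0,5,0,0,0,255],[0,0,3,0,0,0,255],[0,0,1.5,0,0,0,255],[0,0,0.5,0,0,0,255],[0,0,0,0,0,0,255],[0,0,0,0,0,0,255]]'
python3 -m creep '[[0,0,0,0,0,0,0],[0,0,0,0,0,0,0],[0,0,0,0,0,0,0],[0,0,0,0,0,0,0],[0,0,0,0,0,0,0],[0,0,-15,0,0,0,0],[0,0,-30,0,0,0,0],[0,0,-30,0,0,0,0]]'
python3 -c "
from h import *
goto(.4252,-.0589,.21,1)"
```

```text
time_s: 20.8
eef_pos: [0.6274, -0.1913, 0.1354]
tool_rot: [0.0, 0.714, -0.7, 0.0]
contact_force: [-3.3, 1.4, 7.9]
finger_gap: 0.0178
finger_force: 12.0
time_s: 21.6
eef_pos: [0.6275, -0.1914, 0.211]
tool_rot: [0.0, 0.714, -0.7, -0.0]
contact_force: [0.1, 0.9, 0.1]
finger_gap: 0.0762
finger_force: 0.0
t 21.6 turn [ 0.  -0.   0.1] shift now-axes [-136.4  199.7    1.1] shift goal-axes [-136.  200.    1.] q6 0.02 F [0.1 0.9 0.1] gap 0.0762 0.0
```

```bash
python3 -m creep '[[-10,14,-20,0,0,0,0],[-18,27,0,0,0,0,0],[-18,27,0,0,0,0,0],[-18,27,0,0,0,0,0],[-18,27,0,0,0,0,0],[-18,27,0,0,0,0,0],[-18,27,0,0,0,0,0],[-18,24,20,0,0,0,0]]'
python3 -m creep '[[0,0,0,0,0,0,0],[0,0,0,0,0,0,0]]'
python3 - <<'E'
from h import *
goto(.4252,-.0589,.082,1)
m=ctrl.camera_model("wrist");cv2.imwrite("pics/w7.png",ctrl.camera("wrist")[:,:,::-1])
print(pixel(m,[.4252,-.0589,.07]))
E
```

```text
time_s: 22.4
eef_pos: [0.4256, -0.0585, 0.2123]
tool_rot: [-0.003, 0.714, -0.7, 0.002]
contact_force: [-0.1, 1.1, -0.2]
finger_gap: 0.0879
finger_force: 0.0
time_s: 22.6
eef_pos: [0.4252, -0.0588, 0.2107]
tool_rot: [-0.001, 0.714, -0.7, 0.001]
contact_force: [-0.6, 0.8, -1.0]
finger_gap: 0.0878
finger_force: 0.0
t 22.6 turn [-0.1  0.   0.2] shift now-axes [1.000e-01 3.000e-01 1.287e+02] shift goal-axes [1.000e-01 0.000e+00 1.287e+02] q6 -0.31 F [-0.6  0.8 -1. ] gap 0.0878 0.0
[316.10140557 252.7281877 ]
```

View pics/w7.png

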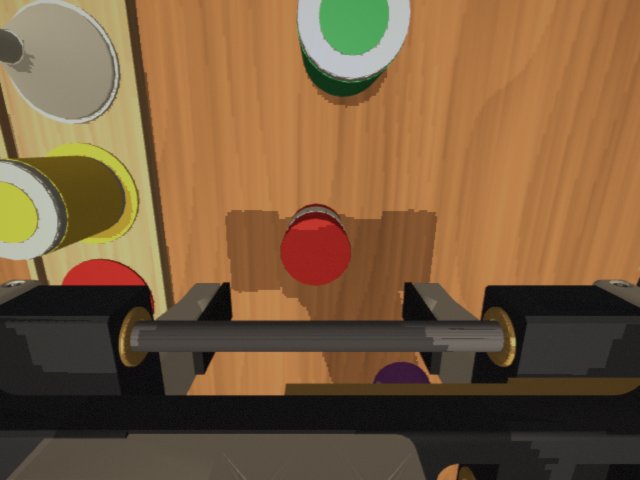

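The tin cap is centred at (316,251), as predicted, and the funnel and corn can stand on their mats. I grip the tin.

```bash
python3 -m creep '[[0,0,25,0,0,0,0],[0,0,25,0,0,0,0],[0,0,25,0,0,0,0],[0,0,25,0,0,0,0],[0,0,18,0,0,0,0],[0,0,10,0,0,0,0],[0,0,0,0,0,0,0],[0,0,0,0,0,0,0]]'
python3 -m creep '[[0,0,0,0,0,0,255],[0,0,0,0,0,0,255],[0,0,0,0,0,0,255],[0,0,0,0,0,0,255],[0,0,0,0,0,0,255],[0,0,0,0,0,0,255],[0,0,0,0,0,0,255],[0,0,0,0,0,0,255]]' 15
python3 -m creep '[[0,0,0,0,0,0,255],[0,0,-10,0,0,0,255],[0,0,-25,0,0,0,255],[0,0,-25,0,0,0,255],[0,0,-30,0,0,0,255],[0,0,-25,0,0,0,255],[0,0,0,0,0,0,255]]'
python3 -c "
from h import *
goto(.6239,.0151,.092,1.1)"
```

```text
time_s: 23.45
eef_pos: [0.4259, -0.0592, 0.082]
tool_rot: [-0.0, 0.714, -0.7, 0.0]
contact_force: [0.7, 0.4, 0.7]
finger_gap: 0.0878
finger_force: 0.0
time_s: 24.25
eef_pos: [0.4254, -0.0591, 0.0816]
tool_rot: [-0.0, 0.714, -0.7, 0.0]
contact_force: [0.8, 0.6, 2.3]
finger_gap: 0.0511
finger_force: 14.9
time_s: 24.95
eef_pos: [0.4264, -0.0589, 0.2001]
tool_rot: [-0.002, 0.714, -0.7, 0.002]
contact_force: [1.8, 0.4, -1.5]
finger_gap: 0.0511
finger_force: 15.0
t 24.95 turn [-0.3  0.1  0. ] shift now-axes [ -70.  -198.3  109.3] shift goal-axes [ -70.2 -198.9  108.1] q6 -0.31 F [ 1.8  0.4 -1.5] gap 0.0511 14.953720718622208
```

```bash
python3 -m creep '[[-4,-12,0,0,0,0,255],[-8,-23,0,0,0,0,255],[-9,-26,0,0,0,0,255],[-9,-26,0,0,0,0,255],[-9,-26,0,0,0,0,255],[-9,-26,0,0,0,0,255],[-9,-25,0,0,0,0,255],[-7,-20,0,0,0,0,255]]'
python3 -m creep '[[-6,-15,0,0,0,0,255],[0,0,20,0,0,0,255],[0,0,25,0,0,0,255],[0,0,25,0,0,0,255],[0,0,15,0,0,0,255],[0,0,0,0,0,0,255],[0,0,0,0,0,0,255]]'
python3 - <<'E'
from h import *
goto(.6239,.0151,.091,1.1)
m=ctrl.camera_model("wrist");cv2.imwrite("pics/w8.png",ctrl.camera("wrist")[:,:,::-1])
E
```

```text
time_s: 25.75
eef_pos: [0.609, 0.009, 0.1944]
tool_rot: [0.001, 0.714, -0.7, -0.001]
contact_force: [-0.7, -0.8, -1.0]
finger_gap: 0.0514
finger_force: 15.0
time_s: 26.45
eef_pos: [0.6227, 0.0146, 0.1105]
tool_rot: [0.001, 0.714, -0.7, -0.0]
contact_force: [1.2, 0.3, -0.4]
finger_gap: 0.0512
finger_force: 15.0
t 26.45 turn [ 0.1 -0.1  0. ] shift now-axes [-0.5 -1.3 19.5] shift goal-axes [-0.5 -1.2 19.5] q6 -0.32 F [ 1.2  0.3 -0.4] gap 0.0512 14.954973757266998
```

View pics/w8.png

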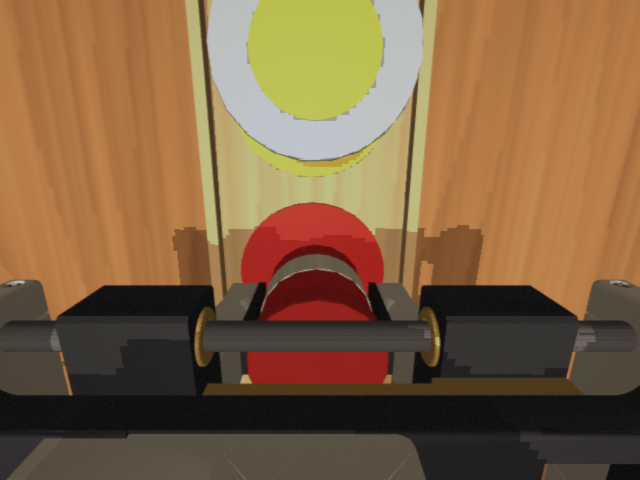

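The tin hangs centred over the red mat: band at (318,262), mat centre x≈313. I lower it with a 1 mm correction.

```bash
python3 -m creep '[[-0.5,-1.2,8,0,0,0,255],[0,0,6,0,0,0,255],[0,0,3,0,0,0,255],[0,0,1.5,0,0,0,255],[0,0,0.7,0,0,0,255],[0,0,0,0,0,0,255],[0,0,0,0,0,0,255]]'
python3 -m creep '[[0,0,0,0,0,0,0],[0,0,0,0,0,0,0],[0,0,0,0,0,0,0],[0,0,0,0,0,0,0],[0,0,0,0,0,0,0],[0,0,-15,0,0,0,0],[0,0,-30,0,0,0,0],[0,0,-30,0,0,0,0]]'
python3 -m creep '[[0,20,-30,0,0,0,0],[0,30,-20,0,0,0,0],[0,35,0,0,0,0,0],[0,35,0,0,0,0,0],[0,35,0,0,0,0,0],[0,20,0,0,0,0,0],[0,0,0,0,0,0,0],[0,0,0,0,0,0,0]]'
python3 - <<'E'
from h import *
im=ctrl.camera("top")[:,:,::-1];cv2.imwrite("pics/top1.png",im)
E
```

```text
time_s: 27.2
eef_pos: [0.624, 0.0152, 0.0925]
tool_rot: [-0.0, 0.714, -0.7, 0.0]
contact_force: [0.3, -0.3, -1.7]
finger_gap: 0.0514
finger_force: 15.0
time_s: 28.0
eef_pos: [0.6235, 0.015, 0.1676]
tool_rot: [0.001, 0.714, -0.7, -0.0]
contact_force: [0.4, 0.5, -0.2]
finger_gap: 0.0877
finger_force: 0.0
time_s: 28.8
eef_pos: [0.4492, 0.012, 0.218]
tool_rot: [-0.001, 0.714, -0.7, 0.0]
contact_force: [-0.2, -0.6, 0.7]
finger_gap: 0.0874
finger_force: 0.0
```

View pics/top1.png

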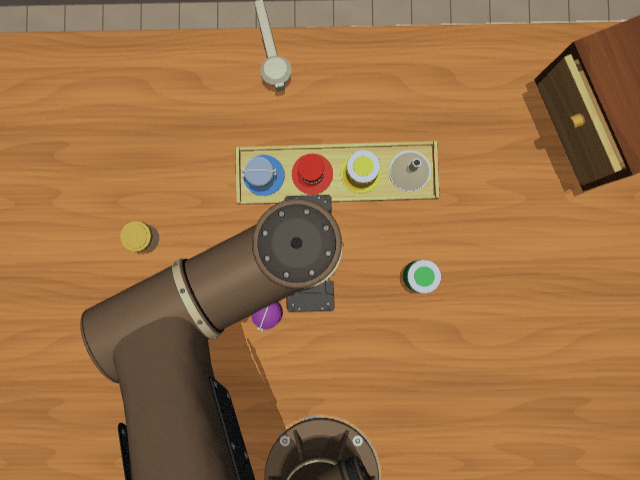

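All four stand on their mats: jar (260,171), tin (311,169), can (363,167), spout end (415,164). The pea can (424,277), screw jar (136,237) and purple jar (266,314) have not moved. I check the positions in numbers.

```bash
python3 - <<'E'
from h import *
im=cv2.imread("pics/top1.png");m=ctrl.camera_model("top")
for n,s,z,t,mat in[("corn",(363,167),.089,40,(.6257,-.0877)),("tin",(311,165),.079,25,(.6239,.0151)),("snap",(260,166),.075,40,(.6223,.1182))]:
    e=blob(im,s,t);print(n,np.round(e[0],1),np.round(e[1],1),((world(m,*e[0],z)[:2]-mat)*1e3).round(1),"expected px",pixel(m,[*mat,z]).round(1))
print("spout expected",pixel(m,[.6282,-.1906,.109]))
a=im[135:210,230:445];sc=ctrl.camera("scene")[250:380,170:460,::-1]
cv2.imwrite("pics/fin.png",np.vstack([cv2.resize(a,(700,244),interpolation=2),cv2.resize(sc,(700,314),interpolation=2)]))
E
```

```text
corn [362.8 165.6] [19.2 20. ] [-1.1 -0.3] expected px [362.6 165.1]
tin [311.9 173.5] [40.  40.5] [-12.1  -2.3] expected px [310.7 167.5]
snap [258.5 170.2] [28.6 32. ] [-1.9  1.7] expected px [259.4 169.3]
spout expected [416.52920385 161.19513457]
```

View pics/fin.png

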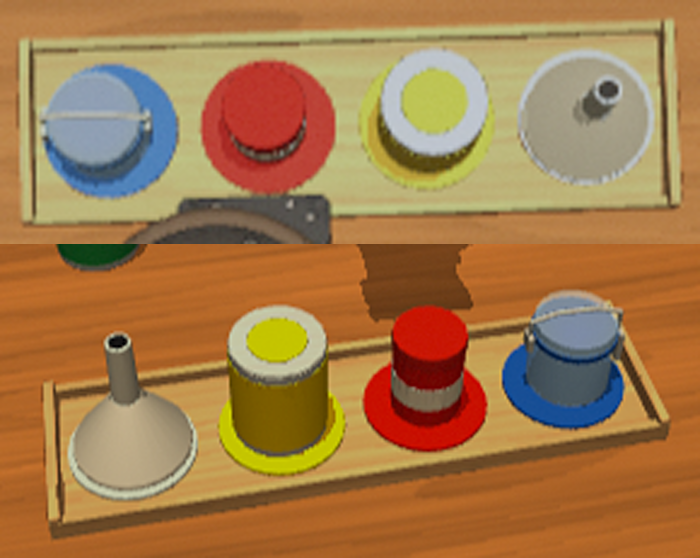

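The crops show all four upright on their mats. The tin cap at (264,105) maps to pixel (311.1,167.3), against an expected (310.7,167.5). The funnel rim is concentric with its mat. The can is about 1 mm off and the jar about 2.5 mm.

```bash
python3 -c "
from station import ctrl
print(ctrl.hand_in())"
```

```text
the job is handed in; nothing more can be done
None
```

The caddy is packed and handed in at about 29 s on the robot's clock: the corn can, snap-lid jar, funnel and spice tin stand upright on their mats, each within about 3 mm of centre in the last pictures, and the peas, brass-lid jar and purple jar were left alone.

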